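Thread two spacers onto a square saw arbor, large then small

ROBOT

A 6-joint arm with a two-finger parallel gripper is mounted at the origin on a cart in front of the work surface, level with it; the furniture and walls round the work are solid. World frame = base frame: x ahead of the robot, y to its left, z up, the work surface at z = 0. Lengths are in m, angles in rad, forces in N, time in s.
With the tool pointing down it reaches from about 0.3 to 0.825 m from the base axis. Payload 5.4 kg.
Tool frame: the origin (TCP) lies between the finger pads; the fingertips stand 17 mm ahead of it and the grasp point (between the pads) lies 2 mm behind it (r.tcp_to_tips is the distance from the TCP to the fingertips, in m); y points along the fingers, x is the direction in which the jaws open and shut, and the axes are right-handed (so a half turn about y gives the same grasp; the last joint's range is limited). The gripper opens to 92 mm and grips with 3 to 60 N. Pads are 20 mm wide; open, the fingers measure 128 mm over their backs; the gripper's body (75 mm by 189 mm) begins 69 mm behind the grasp point.
Start: joints at [-1.402, 0.158, 1.597, -0, 1.386, -0.21], TCP at [0.213, -0.534, 0.232] pointing down, gripper open.
Joint ranges: [-2.91, 2.91], [-0.94, 2.29], [0.18, 2.7], [-1.29, 4.43], [0.17, 2.64], [-3, 3]. Speed limits (rad/s): [2.57, 2.57, 3.14, 3.14, 3.14, 3.14].

INTERFACE

Orientations are given as a 3x3 rotation matrix whose columns are the frame's x, y, z axes.
In Python, from workcell import r gives the robot as it stands.
- The arm moves only by the tool step_arm, never from a script. Its arguments are lists of equal length, an entry for each row: "xyz": the shift along the world's x, y, z in units of 30 mm (1.0 is 30 mm), a list of three; "turn": the turn, a rotation vector about the world's x, y, z in units of 5 degrees (1.0 is 5 degrees), a list of three; "hand": the closure, from -1 (fully open) to 1 (shut). In form: {"xyz": [[x, y, z], ...], "turn": [[wx, wy, wz], ...], "hand": [hand, ...]}. A call has 1 to 12 rows; each row shifts and turns the commanded pose from where the row before left it; what a row does not reach is not made up. A row lasts 1/10 s, in which the tool goes at most 50 mm and 8.59 degrees, less where a joint would pass 70% of its speed; a pose out of reach is approached as far as the arm can. A call is refused whole if a number of a shift passes 1 or a number of a turn 1, either way. A call with a gripper value outside its range is refused whole. The fingers move at their own pace and stop on an object; the grip force is fixed at half the most. Time passes only in rows, so rows that do not move let the fingers close. It gives the time, the measured TCP pose, the force and the opening at its end, in the units of the state.
- r.observe(): the state, without advancing time (a new reading comes with each control period).
- r.get_image(name): name is "side" or "top" or "wrist"; returns a dict with "color" (384x512x3 uint8, blue, green, red), "fov_y" (degrees; the focal length in pixels is half the picture's height over the tangent of half this angle, whatever the lens; pixels are square), "cx", "cy" (the principal point, pixels), "R" (3x3) and "t" (3): a world point X has camera coordinates R X + t. Camera axes: x right, y down, z forward; pixel columns grow to the right and rows downward; lengths in m; the calibration is good to about 2 mm. A picture is of the moment at which its call begins. There is no depth.
- r.sign_off(): hands the job in, once; it reports no verdict.
Trained networks look in the newest picture that a camera, given by its name, has taken for a name from the list of things; names that differ only in an ending like _2 or _b are one class to them, and where a whole thing is asked for, a point or a joint stands for the part that bears it (a point fixed in the world has none). Each returns a list of dicts, best first, with "confidence" (0 to 1); they miss things now and then, are a little off and sometimes report something else, mostly with a low value. They report only what shows in the picture. A call takes as long as a camera call. They do not tell look-alikes from the thing itself.
- r.trace(label, camera): "pixels" (384x512 bool, what is visible of it) and "rect" ([centre column, centre row, width, height] in pixels, round what is visible of it).
The state is a dict: "clock": time; "joint_pos": joint angles; "joint_vel": joint speeds; "joint_efforts": joint torques, N m; "tcp_pos": TCP position; "tcp_rot": TCP orientation; "ft_force": force on the tool from outside, world axes, zero at the start; "torque": the same for the moment, N m; "width": finger opening in m.
Only numpy, scipy, OpenCV 4.12 (cv2) and the standard library are available. Lean on these libraries where they do the work, as an engineer would, in place of code of your own. Each camera call takes 0.05 s, during which the arm holds its last target.

TASK

Build up the trim-saw arbor standing upright on its stand: thread the large dark steel spacer onto it first, then the small brass one on top, each turned by feel until its square bore drops over the square shaft and then lowered fully home and flush, never forced or dropped. Leave the toe bone, chisel and tweezers where they lie.

Things in the scene. Friction and masses are not known exactly. Their poses are not given: they have to be found in the camera images.
- stand: Grey base plate 110x110x10 mm fixed to the bench, carrying an upright steel arbor. Origin: centre of its underside; x, y along its edges, z up. The arbor is vertical and locked, but where is NOT measured: its axis lies up to 2.5 mm off the plate's middle in each of x and y, and its square shaft is turned anywhere up to 0.7 rad either way from square to the plate. Find both by feel or sight.
- seat (a point): Point over the plate's MIDDLE (not the arbor's true axis), 26 mm above the bench, at the height of the top of the arbor's round flange (44 mm across), on which the large spacer seats. From here up to 61 mm the arbor is a square shaft, 20 mm across flats, 27 mm across corners, top edge chamfered.
- shoulder (a point): Point over the plate's MIDDLE, 61 mm above the bench, at the height of the square shaft's top. A spacer not turned to match stands here on the corners; turned to within about 0.1 rad of the shaft (a quarter turn repeats) it slides down with 0.8 mm play each side. Push 5 to 10 N; over 80 N between a spacer and the arbor or stand (a knock, drop or wedging twist) spoils the job.
- tip (a point): Point over the plate's MIDDLE, 73 mm above the bench, at the height of the arbor's tip. The arbor here: round pilot of 17.6 mm diameter from 61 to 67 mm up, then a cone narrowing to 6 mm diameter at the tip. A spacer slips over cone and pilot at any angle, 2 mm play each side on the pilot.
- large_spacer: Large dark steel spacer: a round disc of 58 mm outside diameter, 18 mm thick, about 0.22 kg, with a square through bore 21.6 mm wide, edges chamfered 1.5 mm. Origin: centre of its underside; z up along the bore; x and y square to the flats of the bore. Lies flat on the bench at the start, in any yaw. Home: its underside on the flange, 26 mm over the bench.
- small_spacer: Small brass spacer: a round disc of 46 mm outside diameter, 14 mm thick, about 0.11 kg, with the same square through bore 21.6 mm wide, edges chamfered 1.5 mm. Origin: centre of its underside; z up along the bore; x and y square to the flats of the bore. Lies flat on the bench at the start, in any yaw. Home: its underside on the large spacer's top, 44 mm over the bench.
- toe_bone: Bystander: small pale fossil toe bone, 67 x 82 x 30 mm, lying on the bench; origin at the centre of its underside. Must not be moved.
- chisel: Bystander: hand chisel with wooden handle, 52 x 183 x 19 mm, lying on the bench, its length about along its own y; origin at the centre of its underside. Must not be moved.
- tweezers: Bystander: steel tweezers, 79 x 93 x 14 mm, lying on the bench; origin at the centre of its underside. Must not be moved.
Mind the look-alikes: they are no part of the job. There is more than one size of the small_spacer; the one meant has the size given above. There is more than one size of the stand; the job needs the larger.

How it is judged:
By the outcome, as a careful person would: the job done as asked, in the order asked, and still so for the second after the job is handed in, with the robot touching nothing.
It also fails if it takes over 70 s, if anything falls off the work surface, if the arm or the gripper's body presses on something with over 40 N, if the wrist force passes 120 N, or if a joint passes its speed limit or range.

## Working session

There is one attempt and no reset: what is moved stays moved. The work goes in short steps, Python scripts to look and compute and a tool call to move; the robot and the scene stay as the last step left them, time stands still between calls to the robot, and variables do not carry over. Pictures are saved under pics/ and viewed, and the job is handed in when it is done.

Besides the shell and the picture viewer there is one more tool, called as a command line: name --argument value ..., lists and objects as JSON in quotes. step_arm: Moves the arm, as the interface text tells. Its arguments: {"type":"object","properties":{"xyz":{"type":"array","items":{"type":"array","items":{"type":"number"}}},"turn":{"type":"array","items":{"type":"array","items":{"type":"number"}}},"hand":{"type":"array","items":{"type":"number"}}},"required":["xyz","turn","hand"]}

```bash
mkdir -p pics; ls
cat > h.py <<'E'
import numpy as np, cv2
from workcell import r
def save(cam,name,crop=None,scale=1):
    im=r.get_image(cam); c=im["color"]
    if crop: c=c[crop[1]:crop[3],crop[0]:crop[2]]
    if scale!=1: c=cv2.resize(c,None,fx=scale,fy=scale,interpolation=cv2.INTER_CUBIC)
    cv2.imwrite("pics/"+name+".png",c); return im
def proj(im,X):
    f=192/np.tan(np.radians(im["fov_y"])/2); c=np.array(im["R"])@np.array(X)+np.array(im["t"])
    return f*c[0]/c[2]+im["cx"],f*c[1]/c[2]+im["cy"]
def unproj(im,u,v,z):
    f=192/np.tan(np.radians(im["fov_y"])/2); R=np.array(im["R"]);t=np.array(im["t"])
    d=R.T@np.array([(u-im["cx"])/f,(v-im["cy"])/f,1]); o=-R.T@t
    return o+d*(z-o[2])/d[2]
E
python3 - <<'E'
from h import *
for c in ["top","side","wrist"]:
    im=save(c,c+"0"); print(c,im["fov_y"],im["cx"],im["cy"],-np.array(im["R"]).T@np.array(im["t"]),np.round(im["R"],3).tolist())
print(r.observe())
E
```

```text
pics
top 47.170037613533424 254.95096511473312 192.36477053321408 [0.37130405 0.08603628 1.17488974] [[0.004, -1.0, -0.001], [-0.984, -0.004, -0.176], [0.176, 0.002, -0.984]]
side 42.380047696543436 250.65754591084269 190.69150396332145 [ 0.17809267 -0.93366541  0.69547403] [[0.926, -0.376, -0.023], [-0.208, -0.458, -0.864], [0.314, 0.805, -0.503]]
wrist 64.02782731744271 261.1453196148255 193.99835887754597 [ 0.2870262  -0.50526672  0.38403755] [[0.37, -0.929, -0.001], [-0.892, -0.356, 0.28], [-0.26, -0.102, -0.96]]
{'clock': 0.15, 'joint_pos': array([-1.40208694e+00,  1.58923713e-01,  1.59790677e+00,  1.20835355e-06,
        1.38619073e+00, -2.10112565e-01]), 'joint_vel': array([ 0.00092044, -0.0015255 , -0.00221918, -0.00128695, -0.00073278,
        0.00027069]), 'joint_efforts': array([ 3.23702252e-04, -3.85920525e+01, -3.22431743e+01,  7.01985648e-02,
        3.51725786e-02, -8.92696153e-05]), 'tcp_pos': array([ 0.21254768, -0.53379503,  0.23085229]), 'tcp_rot': array([[ 3.69825823e-01, -2.38698139e-04,  9.29101073e-01],
       [-9.29100054e-01,  1.40847311e-03,  3.69825779e-01],
       [-1.39689061e-03, -9.99998980e-01,  2.99115274e-04]]), 'ft_force': array([ 0.15685417, -0.26838518,  0.20857423]), 'torque': array([ 0.0015    , -0.05454094,  0.00514419]), 'width': 0.09198232883930695}
```

View pics/top0.png

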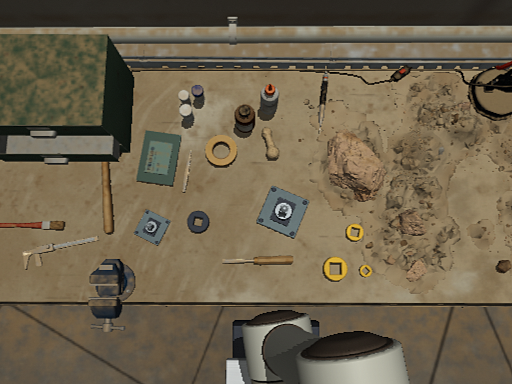

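View pics/side0.png

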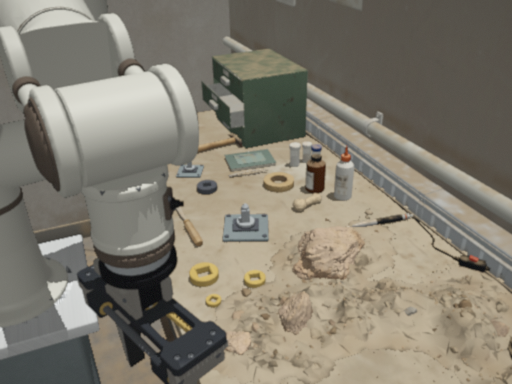

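View pics/wrist0.png

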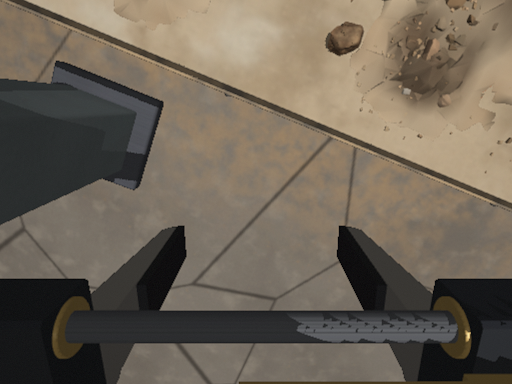

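```bash
cat > m.py <<'E'
from h import *
im=save("top","crop1",(120,190,390,300),2.9)
for lab in ["small_spacer","large_spacer","stand"]:
    for d in r.trace(lab,"top"):
        u,v,w,h=d["rect"]; z={"small_spacer":.014,"large_spacer":.018,"stand":.01}[lab]
        ys,xs=np.nonzero(d["pixels"])
        a=unproj(im,u-w/2,v,z);b=unproj(im,u+w/2,v,z);c0=unproj(im,u,v,z)
        print(lab,round(d["confidence"],2),np.round(d["rect"],1),"centre",np.round(c0,4),"width mm",np.round(1000*np.linalg.norm(a-b),1),"area",len(xs))
E
python3 m.py
```

```text
small_spacer 0.64 [354.1 231.5  20.8  16.4] centre [ 0.4745 -0.1737  0.014 ] width mm 54.9 area 200
small_spacer 0.63 [335.7 270.4  26.4  24.2] centre [ 0.3732 -0.1223  0.014 ] width mm 68.6 area 404
stand 0.8 [153.1 228.2  35.3  31.3] centre [0.4815 0.3581 0.01  ] width mm 93.7 area 740
stand 0.59 [283.8 213.9  52.1  51.9] centre [0.521  0.0112 0.01  ] width mm 138.9 area 1662
```

View pics/crop1.png

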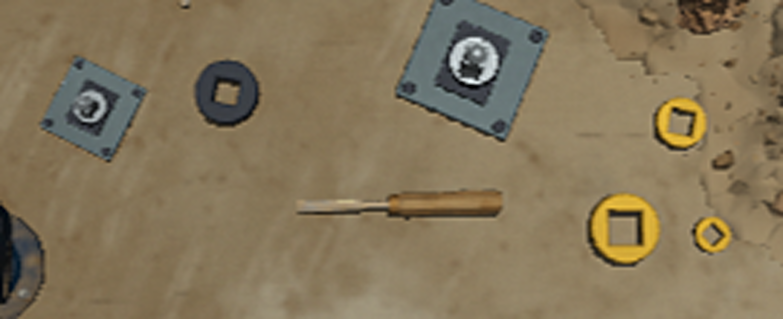

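Run:
```python
from h import *
im=r.get_image("top")
f=lambda x,y,z:np.round(unproj(im,120+x/2.9,190+y/2.9,z),4)
print("dark",f(227,93,.018),f(195,93,.018)-f(259,93,.018));print("small",f(681,124,.014),f(656,124,.014)-f(707,124,.014))
print("big yellow",f(589,229,.014)-f(659,229,.014),"tiny",f(694,235,.014)-f(731,235,.014))
c=np.array([f(397,95,.01),f(502,141,.01),f(549,36,.01)]);print("stand corners",c,np.linalg.norm(c[0]-c[1]),np.linalg.norm(c[1]-c[2]),(c[0]+c[2])/2)
i=r.get_image("wrist");R=r.observe()["tcp_rot"];t=r.observe()["tcp_pos"]
print(R.T@(-np.array(i["R"]).T@i["t"]-t), np.round(np.array(i["R"])@R,3))
```

```text
dark [0.4974 0.2377 0.018 ] [-0.0002  0.0583  0.    ]
small [ 0.4712 -0.1755  0.014 ] [-0.0002  0.0464  0.    ]
big yellow [-0.0003  0.0627  0.    ] tiny [-0.0002  0.0331  0.    ]
stand corners [[ 0.497   0.0828  0.01  ]
 [ 0.4554 -0.0129  0.01  ]
 [ 0.5523 -0.0574  0.01  ]] 0.10435061092298403 0.1066295456240905 [0.52465 0.0127  0.01   ]
[ 0.00086352 -0.15323952  0.07979188] [[ 1.    -0.     0.   ]
 [ 0.    -0.28  -0.96 ]
 [ 0.001  0.96  -0.28 ]]
```

step_arm --xyz '[[0.72,1,-0.2],[0.72,1,-0.2],[0.72,1,-0.2],[0.72,1,-0.2],[0.72,1,-0.2],[0.72,1,-0.2],[0.72,1,-0.2],[0.72,1,-0.2],[0.72,1,-0.2],[0.72,1,-0.2],[0.72,1,-0.2],[0,0,0]]' --turn '[[0,0,0],[0,0,0],[0,0,0],[0,0,0],[0,0,0],[0,0,0],[0,0,0],[0,0,0],[0,0,0],[0,0,0],[0,0,0],[0,0,0]]' --hand '[-1,-1,-1,-1,-1,-1,-1,-1,-1,-1,-1,-1]'

```text
clock: 1.65
tcp_pos: [0.4513, -0.2007, 0.1647]
tcp_rot: [[0.374, -0.001, 0.927], [-0.927, 0.002, 0.374], [-0.002, -1.0, 0.0]]
ft_force: [-0.8, -1.4, -0.1]
width: 0.0916
```

Run:
```python
from h import *
im=save("wrist","w1"); o=r.observe(); print(o["tcp_pos"],o["joint_pos"],o["ft_force"])
for d in r.trace("small_spacer","wrist"):
    u,v,w,h=d["rect"]; print(d["confidence"],d["rect"],unproj(im,u,v,.014),unproj(im,u-w/2,v,.014)-unproj(im,u+w/2,v,.014))
```

```text
[ 0.45062936 -0.2026766   0.16520135] [-6.67693115e-01  1.05104580e-02  1.89038662e+00 -1.15275450e-04
  1.24162462e+00  5.20700676e-01] [ 0.10848137 -0.10715312 -0.19024439]
0.83 [237.3, 248.1, 29.0, 32.0] [ 0.37686444 -0.20368669  0.014     ] [-0.01183752  0.02922668  0.        ]
0.82 [169.0, 212.9, 59.6, 53.9] [ 0.387901   -0.12277363  0.014     ] [-0.02350617  0.05807391  0.        ]
0.72 [249.6, 154.5, 46.5, 46.2] [ 0.47700402 -0.17880703  0.014     ] [-0.01732901  0.04285474  0.        ]
```

View pics/w1.png

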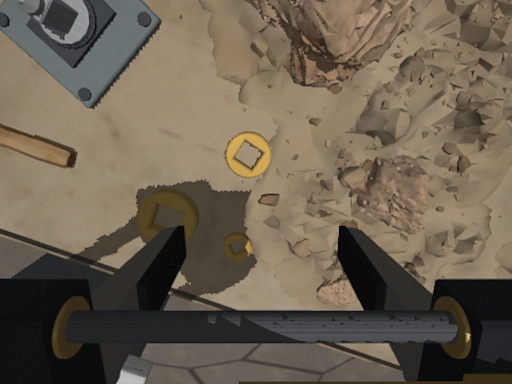

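step_arm --xyz '[[0.35,1,0],[0.35,1,0],[0.35,1,0],[0.35,1,0],[0.35,1,0],[0.35,1,0],[0.35,1,0],[0,0.1,0],[0,0,0]]' --turn '[[0,0,0],[0,0,0],[0,0,0],[0,0,0],[0,0,0],[0,0,0],[0,0,0],[0,0,0],[0,0,0]]' --hand '[-1,-1,-1,-1,-1,-1,-1,-1,-1]'

```text
clock: 2.65
tcp_pos: [0.5238, 0.0079, 0.1658]
tcp_rot: [[0.37, 0.0, 0.929], [-0.929, -0.001, 0.37], [0.001, -1.0, -0.0]]
ft_force: [-0.5, -0.1, -0.1]
width: 0.0919
```

Run:
```python
from h import *
im=save("wrist","w2"); cv2.imwrite("pics/w2c.png",cv2.resize(im["color"][70:270,150:370],None,fx=3.5,fy=3,interpolation=cv2.INTER_CUBIC)); o=r.observe(); print(o["tcp_pos"])
np.save("w2.npy",im,allow_pickle=True)
for z in (.01,.026,.061,.073): print(proj(im,[.5247,.0127,z]))
```

```text
[0.5236317  0.00736645 0.16575274]
(np.float64(256.01624774937085), np.float64(181.95235456821845))
(np.float64(255.7757034924359), np.float64(185.8824943041713))
(np.float64(255.15387269033752), np.float64(196.04229597853404))
(np.float64(254.90336632425286), np.float64(200.1352019410515))
```

View pics/w2.png

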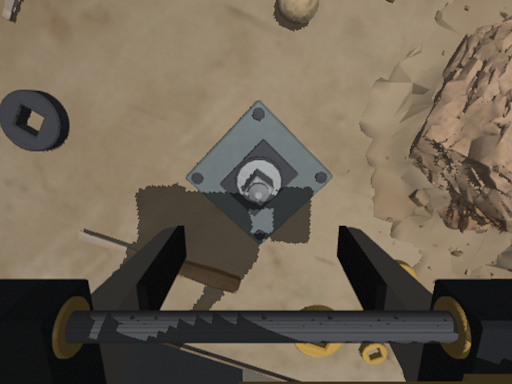

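View pics/w2c.png

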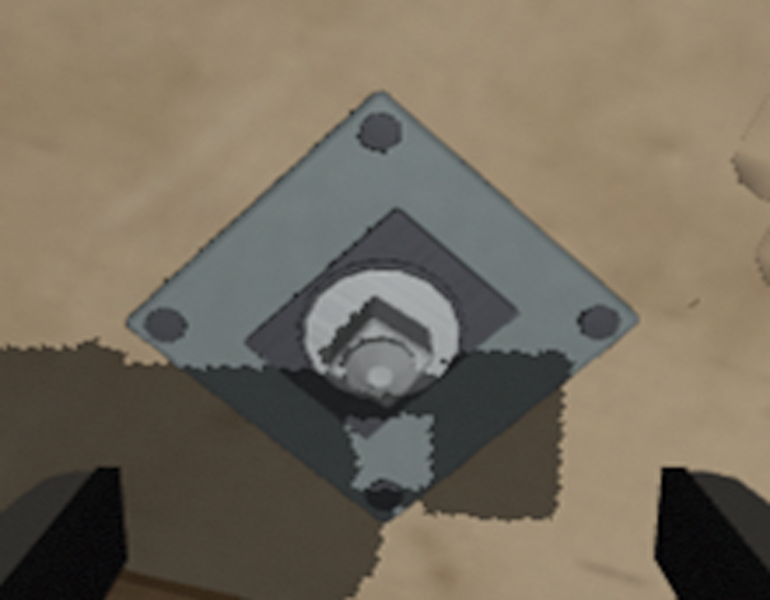

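step_arm --xyz '[[-0.3,0,-0.9],[-0.3,0,-0.9],[0,0,0],[0,0,0]]' --turn '[[0,0,0],[0,0,0],[0,0,0],[0,0,0]]' --hand '[-1,-1,-1,-1]'

```text
clock: 3.1
tcp_pos: [0.5057, 0.0075, 0.112]
tcp_rot: [[0.368, -0.0, 0.93], [-0.93, -0.0, 0.368], [0.0, -1.0, -0.0]]
ft_force: [1.0, 0.2, -0.2]
width: 0.0919
```

Run:
```python
from h import *
im=save("wrist","w3"); cv2.imwrite("pics/w3c.png",cv2.resize(im["color"][130:260,180:340],None,fx=4.6,fy=4.6,interpolation=cv2.INTER_CUBIC)); o=r.observe(); print(o["tcp_pos"])
np.save("w3.npy",im,allow_pickle=True)
for z in (.01,.026,.061,.073): print(proj(im,[.5247,.0127,z]))
```

```text
[0.50675369 0.00758758 0.11298847]
(np.float64(262.5236090963061), np.float64(178.02108451422026))
(np.float64(262.6206370039686), np.float64(182.6069245012355))
(np.float64(262.88167559143744), np.float64(194.94441812968583))
(np.float64(262.9912183839385), np.float64(200.12175040698787))
```

View pics/w3.png

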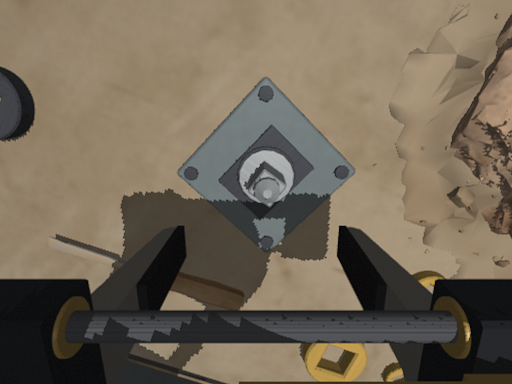

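View pics/w3c.png

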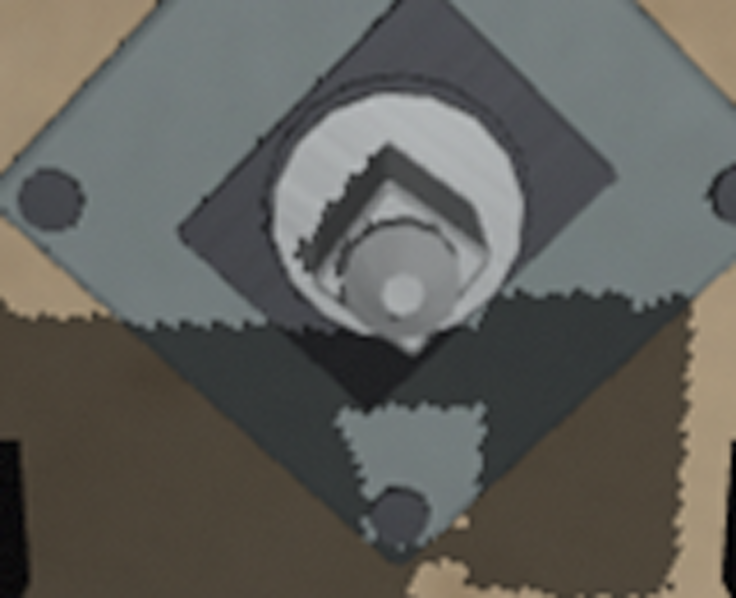

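Run:
```python
from h import *
im=np.load("w3.npy",allow_pickle=True).item()
g=lambda x,y,z:unproj(im,180+(x+.5)/4.6-.5,130+(y+.5)/4.6-.5,z)
print("tip",g(403,294,.073)); print("flange",g(398,213,.026))
print("pilot base", g(404,275,.064))
c=np.array([g(388,181,.061),g(488,250,.061),g(415,352,.061),g(315,270,.061)]); print(c, c.mean(0))
for i in range(4):
    d=c[(i+1)%4]-c[i]; print(np.linalg.norm(d),np.degrees(np.arctan2(d[1],d[0]))%90)
b=[g(387,145,.026),g(302,250,.026)];d=b[1]-b[0];print("base edge",b,np.linalg.norm(d),np.degrees(np.arctan2(d[1],d[0]))%90)
p=np.array([unproj(im,u,v,.01) for u,v in[(265,77),(178,173),(265,250),(355,173)]]);print(p,p.mean(0))
for i in range(4):
    d=p[(i+1)%4]-p[i]; print(np.linalg.norm(d),np.degrees(np.arctan2(d[1],d[0]))%90)
```

```text
tip [0.52990304 0.01180709 0.073     ]
flange [0.53084592 0.01213178 0.026     ]
pilot base [0.53031241 0.01162308 0.064     ]
[[0.54200519 0.01880897 0.061     ]
 [0.53777395 0.00105133 0.061     ]
 [0.5188978  0.00514931 0.061     ]
 [0.52537663 0.02394432 0.061     ]] [0.53101339 0.01223848 0.061     ]
0.01825479269308941 76.59763520001005
0.01931585764131287 77.75125352964025
0.01988033553612337 70.98040074150164
0.017403466040666993 72.83790654879037
base edge [array([0.54120905, 0.01832291, 0.026     ]), array([0.51851974, 0.02526116, 0.026     ])] 0.023726449176333826 72.9967020277551
[[ 0.60046839  0.04077008  0.01      ]
 [ 0.50233177  0.08101726  0.01      ]
 [ 0.46277118 -0.01437803  0.01      ]
 [ 0.55769315 -0.058683    0.01      ]] [0.53081612 0.01218158 0.01      ]
0.10606899207562191 67.70078728889888
0.10327294751860323 67.47612913232454
0.1047526183701147 64.97911643936614
0.10826188198798449 66.72723147590764
```

step_arm --xyz '[[-0.08,0.9,0.3],[-0.08,0.9,0.3],[-0.08,0.9,0],[-0.08,0.9,0],[-0.08,0.9,0],[-0.08,0.9,0],[-0.08,0.9,0],[-0.08,0.9,0],[0,0.2,0],[0,0,0]]' --turn '[[0,0,0],[0,0,0],[0,0,0],[0,0,0],[0,0,0],[0,0,0],[0,0,0],[0,0,0],[0,0,0],[0,0,0]]' --hand '[-1,-1,-1,-1,-1,-1,-1,-1,-1,-1]'

```text
clock: 4.15
tcp_pos: [0.4877, 0.2312, 0.1311]
tcp_rot: [[0.371, 0.003, 0.929], [-0.929, 0.0, 0.371], [0.001, -1.0, 0.003]]
ft_force: [-0.1, -0.0, 0.6]
width: 0.0917
```

Run:
```python
from h import *
im=save("wrist","w4"); cv2.imwrite("pics/w4c.png",cv2.resize(im["color"][130:260,180:340],None,fx=4.6,fy=4.6,interpolation=cv2.INTER_CUBIC)); o=r.observe(); print(o["tcp_pos"],o["joint_pos"])
np.save("w4.npy",im,allow_pickle=True)
for d in r.trace("large_spacer","wrist"):
    u,v,w,h=d["rect"]; print(d["confidence"],d["rect"],unproj(im,u,v,.018),unproj(im,u-w/2,v,.018)-unproj(im,u+w/2,v,.018))
```

```text
[0.48757014 0.23046678 0.1307147 ] [ 2.17661841e-01  1.66333706e-01  1.79684145e+00 -5.69762362e-04
  1.17643859e+00  1.40947519e+00]
0.88 [259.2, 177.9, 64.4, 65.9] [0.50358089 0.23824272 0.018     ] [-0.02127725  0.05321335  0.        ]
```

View pics/w4.png

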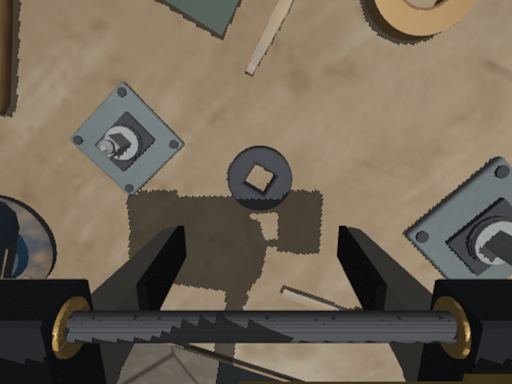

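View pics/w4c.png

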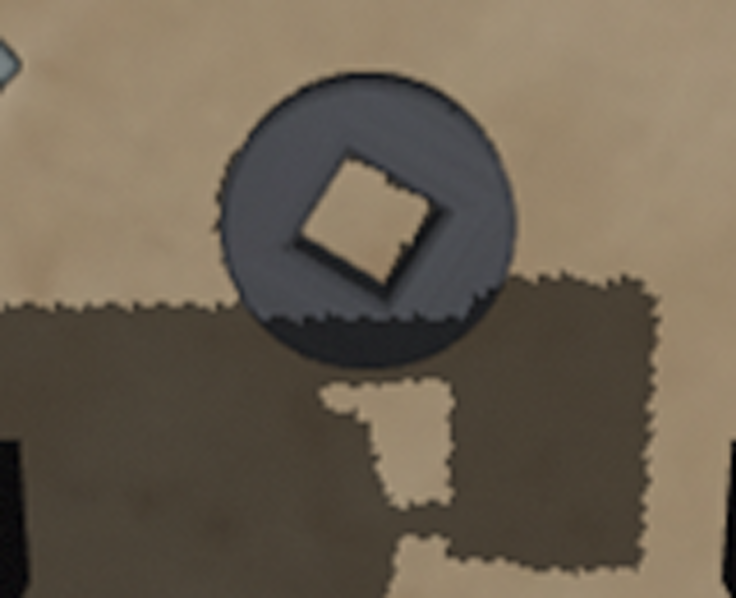

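Run:
```python
from h import *
im=np.load("w4.npy",allow_pickle=True).item()
g=lambda x,y,z:unproj(im,180+(x+.5)/4.6-.5,130+(y+.5)/4.6-.5,z)
print(g(368,219,.018))
c=np.array([g(347,148,.018),g(452,212,.018),g(388,300,.018),g(292,245,.018)]); print(c.mean(0))
for i in range(4):
    d=c[(i+1)%4]-c[i]; print(np.linalg.norm(d),np.degrees(np.arctan2(d[1],d[0]))%90)
```

```text
[0.50429414 0.23813547 0.018     ]
[0.5029732  0.23723844 0.018     ]
0.023751913024203607 80.08996129996272
0.021556482582890057 76.9791205198637
0.02175427710377149 81.00545057694116
0.02188806400289113 82.2646990931496
```

step_arm --xyz '[[0.27,0.13,-0.5],[0.27,0.12,-0.8],[0,0,-0.9],[0,0,-0.9],[0,0,-0.3],[0,0,-0.25],[0,0,-0.05],[0,0,0]]' --turn '[[0,0,0],[0,0,0],[0,0,0],[0,0,0],[0,0,0],[0,0,0],[0,0,0],[0,0,0]]' --hand '[-0.6,-0.6,-0.6,-0.6,-0.6,-0.6,-0.6,-0.6]'

```text
clock: 5.05
tcp_pos: [0.5036, 0.2382, 0.0196]
tcp_rot: [[0.369, 0.002, 0.929], [-0.929, 0.0, 0.369], [0.0, -1.0, 0.002]]
ft_force: [1.1, 0.0, 0.1]
width: 0.0737
```

Run:
```python
from h import *
im=save("wrist","w5"); o=r.observe(); print(o["tcp_pos"],o["ft_force"],o["width"])
```

```text
[0.50375761 0.23837204 0.01984555] [ 0.58434879 -0.23697615 -0.68600374] 0.07363985360778626
```

View pics/w5.png

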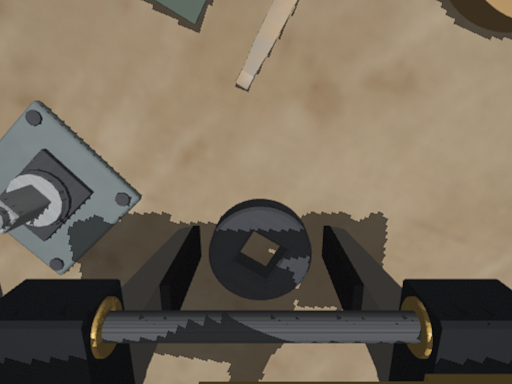

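step_arm --xyz '[[0,0,0],[0,0,0],[0,0,0],[0,0,0],[0,0,0],[0,0,0]]' --turn '[[0,0,0],[0,0,0],[0,0,0],[0,0,0],[0,0,0],[0,0,0]]' --hand '[1,1,1,1,1,1]'

```text
clock: 5.7
tcp_pos: [0.5032, 0.2385, 0.0193]
tcp_rot: [[0.37, 0.001, 0.929], [-0.929, 0.0, 0.37], [0.0, -1.0, 0.001]]
ft_force: [-0.7, -0.2, 5.7]
width: 0.0572
```

Run:
```python
from h import *
im=save("wrist","w6"); o=r.observe(); print(o["tcp_pos"],o["ft_force"],o["width"]); print(proj(im,[*o["tcp_pos"][:2],.018]))
np.save("w6.npy",im,allow_pickle=True)
cv2.imwrite("pics/w6c.png",cv2.resize(im["color"][180:310,180:340],None,fx=4.6,fy=4.6,interpolation=cv2.INTER_CUBIC))
```

```text
[0.50319874 0.23849662 0.01930443] [-1.17454922 -0.41599383  6.79948357] 0.05716397784453478
(np.float64(259.37562638430956), np.float64(253.9813276471348))
```

View pics/w6c.png

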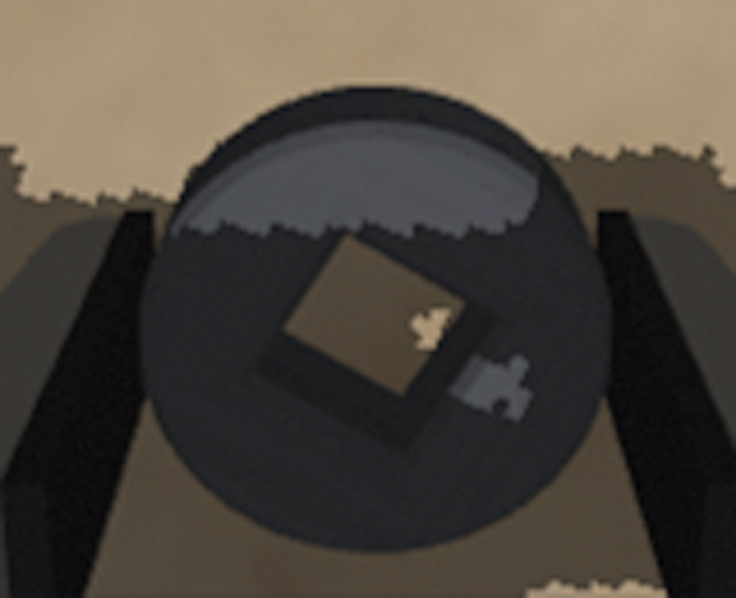

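Run:
```python
from h import *
im=np.load("w6.npy",allow_pickle=True).item()
g=lambda x,y,z:unproj(im,180+(x+.5)/4.6-.5,180+(y+.5)/4.6-.5,z)
for pts,z in (([(347,235),(465,303),(405,395),(282,328)],0),):
    c=np.array([g(x,y,z) for x,y in pts]); print(c.mean(0))
    for i in range(4):
        d=c[(i+1)%4]-c[i]; print(np.linalg.norm(d),np.degrees(np.arctan2(d[1],d[0]))%90)
print(g(376,330,.018),g(376,335,.018))
```

```text
[0.49854515 0.23560043 0.        ]
0.018546939931768213 79.76735588306113
0.015878121953248808 81.69768789557449
0.01942120000156708 80.49834755090546
0.01612042496482444 78.56651787748837
[0.50510209 0.23807509 0.018     ] [0.50448494 0.23782897 0.018     ]
```

step_arm --xyz '[[0,0,0.3],[0,0,0.5],[0,0,1],[0,0,1],[0,0,0.5]]' --turn '[[0,0,0],[0,0,0],[0,0,0],[0,0,0],[0,0,0]]' --hand '[1,1,1,1,1]'

```text
clock: 6.25
tcp_pos: [0.5042, 0.2386, 0.1211]
tcp_rot: [[0.37, 0.005, 0.929], [-0.929, 0.001, 0.37], [0.001, -1.0, 0.005]]
ft_force: [0.7, -0.1, -1.3]
width: 0.0574
```

step_arm --xyz '[[0.1,-0.5,0],[0.1,-0.94,0],[0.1,-0.94,0],[0.1,-0.94,0],[0.1,-0.94,0],[0.1,-0.94,0],[0.1,-0.94,0],[0.1,-0.94,0],[0,-0.46,0],[0,0,0],[0,0,0]]' --turn '[[0,0,-0.14],[0,0,-0.14],[0,0,-0.14],[0,0,-0.14],[0,0,-0.14],[0,0,-0.14],[0,0,-0.14],[0,0,-0.14],[0,0,0],[0,0,0],[0,0,0]]' --hand '[1,1,1,1,1,1,1,1,1,1,1]'

```text
clock: 7.35
tcp_pos: [0.526, 0.0125, 0.1168]
tcp_rot: [[0.277, -0.002, 0.961], [-0.961, 0.001, 0.277], [-0.001, -1.0, -0.001]]
ft_force: [0.9, 0.1, -2.6]
width: 0.0572
```

```bash
cat > look.py <<'E'
import sys
from h import *
n=sys.argv[1]
im=save("wrist",n); o=r.observe(); print(o["tcp_pos"],o["ft_force"],o["torque"],o["width"],np.degrees(np.arctan2(o["tcp_rot"][1,0],o["tcp_rot"][0,0])))
np.save(n+".npy",im,allow_pickle=True)
cv2.imwrite("pics/"+n+"c.png",cv2.resize(im["color"][180:310,180:340],None,fx=4.6,fy=4.6,interpolation=cv2.INTER_CUBIC))
E
python3 look.py w7
```

```text
[0.52609938 0.01293902 0.11698227] [-0.04342962  1.2993139  -1.50343692] [0.07954466 0.06410792 0.00356802] 0.057076299447120435 -73.8674769137173
```

View pics/w7c.png

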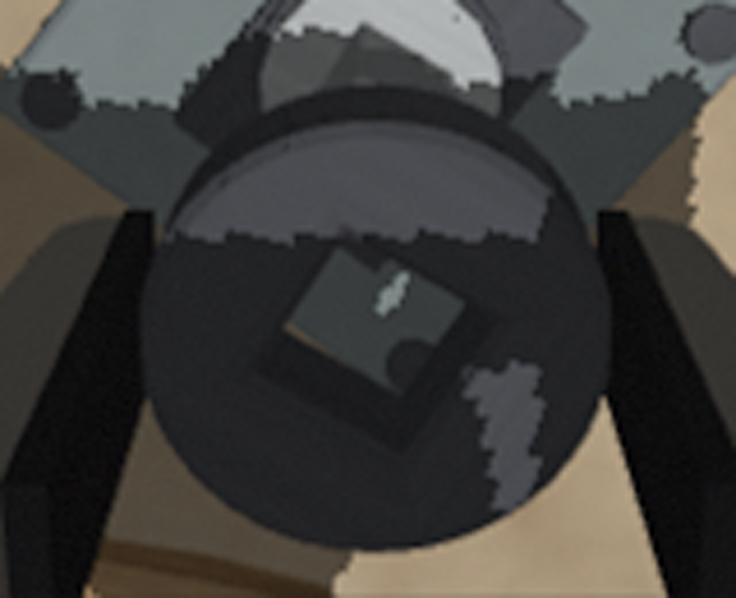

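step_arm --xyz '[[0.09,-0.01,-0.3],[0,0,-0.3],[0,0,-0.2],[0,0,0],[0,0,0]]' --turn '[[0,0,0],[0,0,0],[0,0,0],[0,0,0],[0,0,0]]' --hand '[1,1,1,1,1]'

```text
clock: 7.9
tcp_pos: [0.5292, 0.012, 0.0932]
tcp_rot: [[0.278, -0.001, 0.961], [-0.961, 0.0, 0.278], [-0.0, -1.0, -0.001]]
ft_force: [-0.3, 0.5, -3.1]
width: 0.0565
```

```bash
python3 look.py w8
python3 - <<'E'
from h import *
save("side","s8",(190,170,310,260),6)
E
```

```text
[0.5295133  0.01186684 0.09364334] [-0.94360749 -0.46728951 -2.47257391] [ 0.00899429 -0.01732848 -0.0227367 ] 0.05736609811481092 -73.88877089770484
```

View pics/w8c.png

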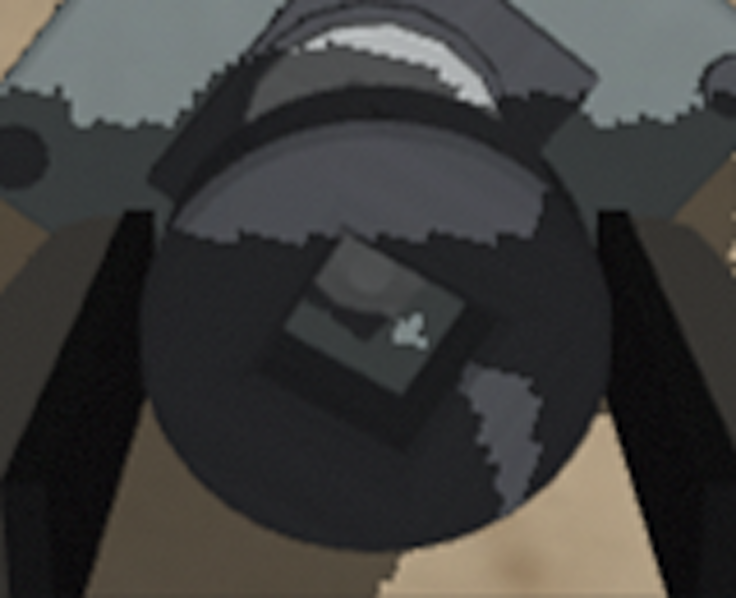

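View pics/s8.png

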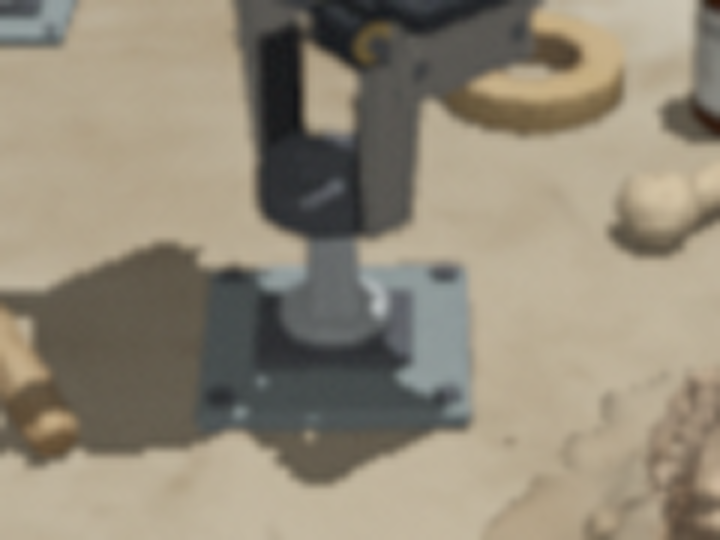

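Run:
```python
from h import *
im=np.load("w8.npy",allow_pickle=True).item()
g=lambda x,y,z:unproj(im,180+(x+.5)/4.6-.5,180+(y+.5)/4.6-.5,z)
print("tip",g(368,283,.073),"bottom edge top corner",g(347,230,.0743))
for pts,z in (([(347,148+0),(0,0)],0),):pass
print("disc top rim centre",g(376,335,.0923))
c=np.array([g(x,y,.0743) for x,y in [(347,230),(465,303),(405,395),(282,328)]]);print(c,c.mean(0))
c=np.array([g(x,y,.0923) for x,y in [(345,230),(500,312),(403,455),(255,365)]]);print("bore top",c,c.mean(0))
print(proj(im,[.53,.0118,.073]))
```

```text
tip [0.52825134 0.01178206 0.073     ] bottom edge top corner [0.53536954 0.01669838 0.0743    ]
disc top rim centre [0.53063351 0.01137508 0.0923    ]
[[ 0.53536954  0.01669838  0.0743    ]
 [ 0.52963719 -0.0013032   0.0743    ]
 [ 0.51424342  0.00249544  0.0743    ]
 [ 0.51929465  0.02121097  0.0743    ]] [0.5246362 0.0097754 0.0743   ]
bore top [[ 0.54271306  0.01867347  0.0923    ]
 [ 0.53768231 -0.00204895  0.0923    ]
 [ 0.51583994  0.00361305  0.0923    ]
 [ 0.52270496  0.0243455   0.0923    ]] [0.52973506 0.01114577 0.0923    ]
(np.float64(260.368064773249), np.float64(238.61726639472673))
```

step_arm --xyz '[[0,0,-0.12],[0,0,-0.12],[0,0,-0.1],[0,0,0],[0,0,0]]' --turn '[[0,0,0],[0,0,0],[0,0,0],[0,0,0],[0,0,0]]' --hand '[1,1,1,1,1]'

```text
clock: 8.5
tcp_pos: [0.5293, 0.0118, 0.0832]
tcp_rot: [[0.277, -0.0, 0.961], [-0.961, 0.0, 0.277], [-0.0, -1.0, -0.0]]
ft_force: [-0.2, 0.2, -2.4]
width: 0.0569
```

```bash
python3 look.py w9
```

```text
[0.52946447 0.0117616  0.08342814] [-0.39726539  0.07803105 -3.18496566] [-0.01524313 -0.07837732 -0.01475063] 0.05708626315608395 -73.89675258531288
```

View pics/w9c.png

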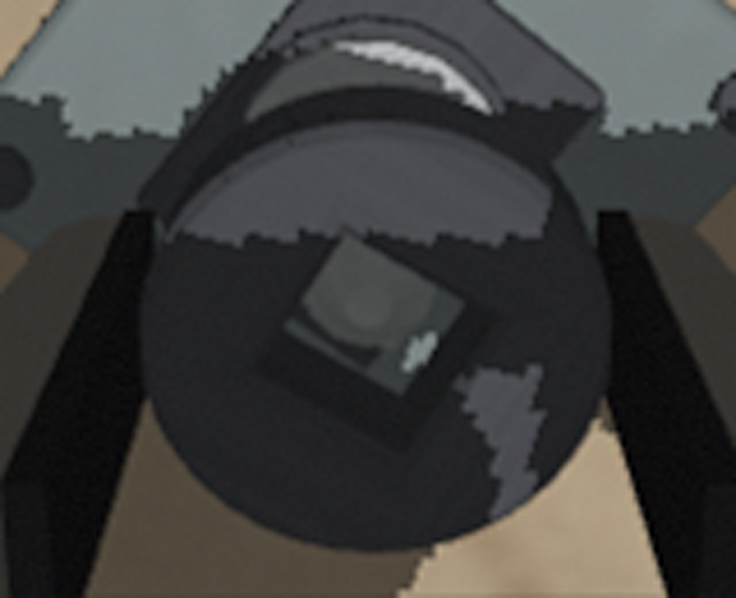

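step_arm --xyz '[[0,0,-0.04],[0,0,-0.04],[0,0,-0.03],[0,0,0]]' --turn '[[0,0,0],[0,0,0],[0,0,0],[0,0,0]]' --hand '[1,1,1,1]'

```text
clock: 8.95
tcp_pos: [0.5293, 0.0118, 0.0799]
tcp_rot: [[0.277, -0.0, 0.961], [-0.961, 0.0, 0.277], [-0.0, -1.0, -0.0]]
ft_force: [0.0, 0.2, -2.5]
width: 0.0571
```

step_arm --xyz '[[0,0,-0.03],[0,0,-0.03],[0,0,0]]' --turn '[[0,0,0],[0,0,0],[0,0,0]]' --hand '[1,1,1]'

```text
clock: 9.25
tcp_pos: [0.5295, 0.0118, 0.0783]
tcp_rot: [[0.277, 0.0, 0.961], [-0.961, 0.0, 0.277], [-0.0, -1.0, 0.0]]
ft_force: [0.6, 0.5, -1.9]
width: 0.057
```

step_arm --xyz '[[0,0,-0.03],[0,0,-0.03],[0,0,0]]' --turn '[[0,0,0],[0,0,0],[0,0,0]]' --hand '[1,1,1]'

```text
clock: 9.55
tcp_pos: [0.53, 0.0121, 0.0771]
tcp_rot: [[0.277, 0.001, 0.961], [-0.961, 0.001, 0.277], [-0.0, -1.0, 0.001]]
ft_force: [-0.4, 3.4, 2.6]
width: 0.0572
```

step_arm --xyz '[[0.01,0.03,0],[0,0,0]]' --turn '[[0,0,0],[0,0,0]]' --hand '[1,1]'

```text
clock: 9.75
tcp_pos: [0.5298, 0.0125, 0.0763]
tcp_rot: [[0.278, 0.0, 0.961], [-0.961, -0.0, 0.278], [0.001, -1.0, 0.0]]
ft_force: [1.3, 0.3, -1.3]
width: 0.0572
```

step_arm --xyz '[[0,0,-0.03],[0,0,0]]' --turn '[[0,0,0],[0,0,0]]' --hand '[1,1]'

```text
clock: 9.95
tcp_pos: [0.5298, 0.0126, 0.0754]
tcp_rot: [[0.277, 0.0, 0.961], [-0.961, -0.0, 0.277], [0.0, -1.0, 0.0]]
ft_force: [2.3, 0.7, -2.9]
width: 0.0568
```

step_arm --xyz '[[0.02,0.01,-0.03],[0,0,-0.04],[0,0,0]]' --turn '[[0,0,0],[0,0,0],[0,0,0]]' --hand '[1,1,1]'

```text
clock: 10.25
tcp_pos: [0.53, 0.0128, 0.0731]
tcp_rot: [[0.277, -0.001, 0.961], [-0.961, -0.0, 0.277], [0.0, -1.0, -0.001]]
ft_force: [1.4, -1.1, -3.3]
width: 0.0572
```

step_arm --xyz '[[0.02,0,-0.07],[0,0,-0.08],[0,0,-0.08],[0,0,0]]' --turn '[[0,0,0],[0,0,0],[0,0,0],[0,0,0]]' --hand '[1,1,1,1]'

```text
clock: 10.65
tcp_pos: [0.5303, 0.0131, 0.0659]
tcp_rot: [[0.277, -0.001, 0.961], [-0.961, 0.0, 0.277], [-0.001, -1.0, -0.001]]
ft_force: [0.2, 1.0, -2.4]
width: 0.0568
```

step_arm --xyz '[[0,0,-0.1],[0,0,-0.1],[0,0,-0.1],[0,0,-0.1],[0,0,-0.1],[0,0,0]]' --turn '[[0,0,0],[0,0,0],[0,0,0],[0,0,0],[0,0,0],[0,0,0]]' --hand '[1,1,1,1,1,1]'

```text
clock: 11.25
tcp_pos: [0.5305, 0.013, 0.051]
tcp_rot: [[0.277, -0.001, 0.961], [-0.961, 0.0, 0.277], [-0.0, -1.0, -0.001]]
ft_force: [0.2, 0.6, -2.5]
width: 0.0573
```

Underside about 31.7 mm; last 6 mm slowly.

step_arm --xyz '[[0,0,-0.06],[0,0,-0.05],[0,0,-0.04],[0,0,0]]' --turn '[[0,0,0],[0,0,0],[0,0,0],[0,0,0]]' --hand '[1,1,1,1]'

```text
clock: 11.65
tcp_pos: [0.5308, 0.013, 0.0469]
tcp_rot: [[0.277, -0.0, 0.961], [-0.961, 0.0, 0.277], [-0.0, -1.0, -0.0]]
ft_force: [0.5, 0.0, -3.0]
width: 0.0569
```

step_arm --xyz '[[0,0,-0.03],[0,0,0]]' --turn '[[0,0,0],[0,0,0]]' --hand '[1,1]'

```text
clock: 11.85
tcp_pos: [0.5309, 0.013, 0.0462]
tcp_rot: [[0.277, -0.0, 0.961], [-0.961, 0.0, 0.277], [-0.0, -1.0, -0.0]]
ft_force: [0.0, 0.3, -2.2]
width: 0.0573
```

step_arm --xyz '[[0,0,-0.03],[0,0,0]]' --turn '[[0,0,0],[0,0,0]]' --hand '[1,1]'

```text
clock: 12.05
tcp_pos: [0.531, 0.013, 0.0453]
tcp_rot: [[0.277, 0.0, 0.961], [-0.961, -0.0, 0.277], [0.0, -1.0, 0.0]]
ft_force: [-0.1, -0.0, -2.7]
width: 0.0575
```

step_arm --xyz '[[0,0,-0.02],[0,0,0]]' --turn '[[0,0,0],[0,0,0]]' --hand '[1,1]'

```text
clock: 12.25
tcp_pos: [0.5311, 0.013, 0.0453]
tcp_rot: [[0.277, 0.0, 0.961], [-0.961, -0.0, 0.277], [0.0, -1.0, 0.0]]
ft_force: [-2.5, -0.3, 4.3]
width: 0.0573
```

step_arm --xyz '[[0,0,0],[0,0,0],[0,0,0],[0,0,0]]' --turn '[[0,0,0],[0,0,0],[0,0,0],[0,0,0]]' --hand '[-0.4,-0.6,-0.6,-0.6]'

```text
clock: 12.65
tcp_pos: [0.531, 0.0129, 0.0446]
tcp_rot: [[0.277, 0.0, 0.961], [-0.961, -0.0, 0.277], [0.0, -1.0, 0.0]]
ft_force: [-1.4, 0.1, -0.8]
width: 0.0729
```

```bash
python3 look.py w10
```

```text
[0.53095995 0.01295242 0.04464735] [-0.42270294  0.09897119 -0.65936531] [ 0.01584555 -0.01834369 -0.02066456] 0.07350491502851131 -73.89840234150971
```

View pics/w10.png

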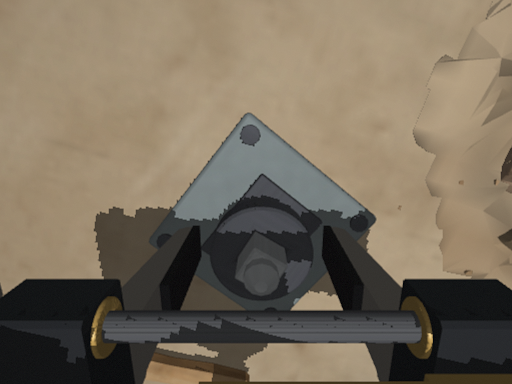

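step_arm --xyz '[[0,0,0.5],[0,0,1],[0,0,1],[0,0,1],[-0.34,-0.94,0],[-0.34,-0.94,0],[-0.34,-0.94,0],[-0.34,-0.94,0],[-0.34,-0.94,0],[-0.34,-0.94,0],[-0.34,-0.94,0],[0,0,0]]' --turn '[[0,0,0],[0,0,0],[0,0,0],[0,0,0],[0,0,0],[0,0,0],[0,0,0],[0,0,0],[0,0,0],[0,0,0],[0,0,0],[0,0,0]]' --hand '[-0.6,-0.6,-0.6,-0.6,-0.6,-0.6,-0.6,-0.6,-0.6,-0.6,-0.6,-0.6]'

```text
clock: 13.9
tcp_pos: [0.4591, -0.1873, 0.1511]
tcp_rot: [[0.274, 0.001, 0.962], [-0.962, -0.002, 0.274], [0.002, -1.0, 0.001]]
ft_force: [0.8, 0.2, 0.2]
width: 0.0735
```

```bash
python3 look.py w11;python3 - <<'E'
from h import *
im=np.load("w11.npy",allow_pickle=True).item()
cv2.imwrite("pics/w11d.png",cv2.resize(im["color"][100:240,170:350],None,fx=4.2,fy=4.2,interpolation=cv2.INTER_CUBIC))
save("side","s11",(200,210,330,310),6)
E
```

```text
[ 0.45947625 -0.18571088  0.15082457] [-0.76339071 -0.50352978 -1.04297601] [ 0.03544713 -0.04739691  0.00713984] 0.0738148433222463 -74.06278313619441
```

View pics/w11.png

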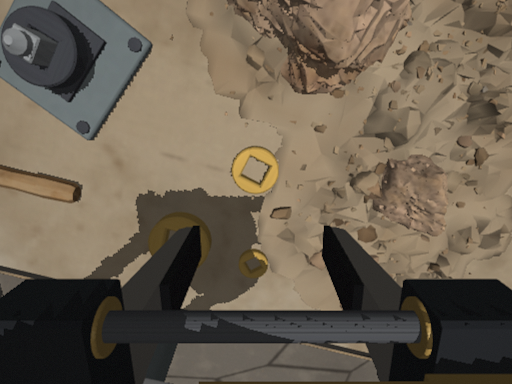

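View pics/w11d.png

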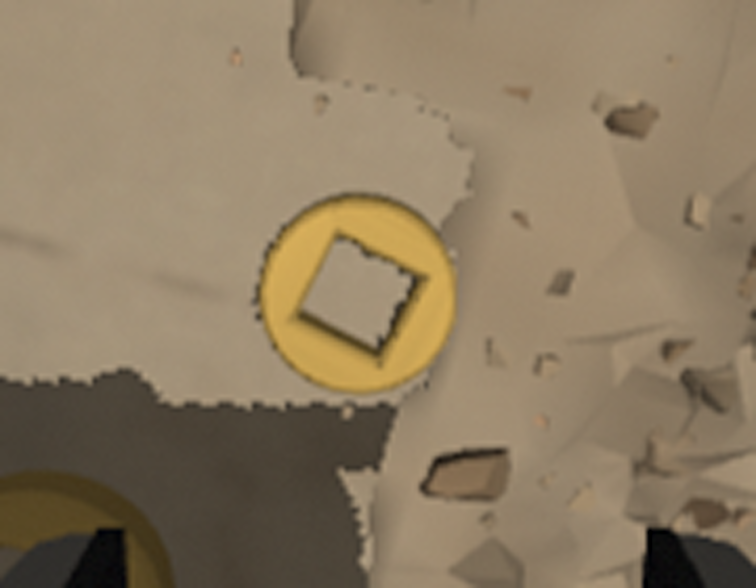

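View pics/s11.png

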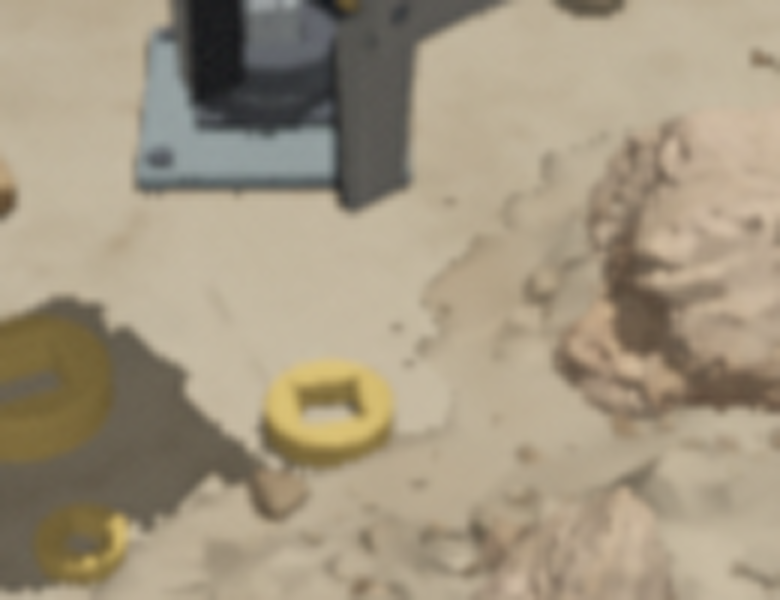

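Run:
```python
from h import *
im=np.load("w11.npy",allow_pickle=True).item()
g=lambda x,y,z:unproj(im,170+(x+.5)/4.2-.5,100+(y+.5)/4.2-.5,z)
print("centre",g(357,293,.014),"width",np.linalg.norm(g(259,293,.014)-g(456,293,.014)))
c=np.array([g(x,y,.014) for x,y in [(338,232),(428,278),(380,356),(297,318)]]);print(c.mean(0))
for i in range(4):
    d=c[(i+1)%4]-c[i]; print(np.linalg.norm(d),np.degrees(np.arctan2(d[1],d[0]))%90)
s=r.get_image("side");t=r.get_image("top")
for uv in [(335,228),(310,232),(300,250)]:
    print("side",uv,[np.round(unproj(s,*uv,z),3).tolist() for z in (.02,.05,.08)])
for uv in [(355,165),(330,165),(350,200)]:
    print("top",uv,[np.round(unproj(t,*uv,z),3).tolist() for z in (.02,.05,.08)])
save("top","t11",(280,120,420,240),5)
```

```text
centre [ 0.4769288  -0.17701647  0.014     ] width 0.045136514454230794
[ 0.47638478 -0.17806192  0.014     ]
0.02301511769591651 78.6029373136036
0.02140931551904392 75.056895008976
0.021145668090977354 80.58075199367818
0.02210515656063596 80.04906374987617
side (335, 228) [[0.717, -0.099, 0.02], [0.693, -0.136, 0.05], [0.669, -0.173, 0.08]]
side (310, 232) [[0.655, -0.089, 0.02], [0.634, -0.127, 0.05], [0.613, -0.164, 0.08]]
side (300, 250) [[0.602, -0.142, 0.02], [0.583, -0.177, 0.05], [0.564, -0.213, 0.08]]
top (355, 165) [[0.653, -0.181, 0.02], [0.646, -0.174, 0.05], [0.639, -0.167, 0.08]]
top (330, 165) [[0.653, -0.114, 0.02], [0.646, -0.109, 0.05], [0.638, -0.103, 0.08]]
top (350, 200) [[0.558, -0.164, 0.02], [0.553, -0.158, 0.05], [0.548, -0.151, 0.08]]
```

View pics/t11.png

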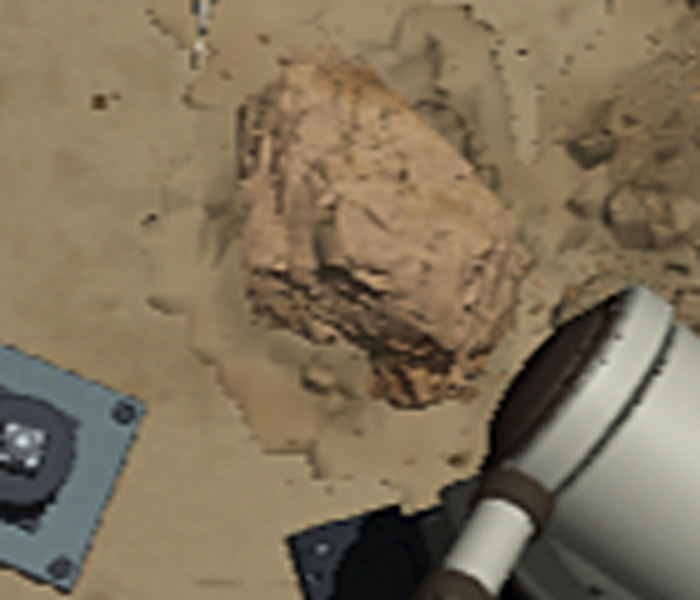

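step_arm --xyz '[[0.06,0.03,0],[0.06,0.03,0],[0.06,0.03,0],[0.06,0.03,0],[0.06,0.03,0],[0.06,0.03,0],[0.06,0.03,0],[0.06,0.03,0],[0.06,0.03,-0.1],[0.03,0,-0.1],[0,0,-0.1],[0,0,-0.1]]' --turn '[[0,0,1],[0,0,1],[0,0,1],[0,0,1],[0,0,1],[0,0,1],[0,0,1],[0,0,1],[0,0,1],[0,0,1],[0,0,1],[0,0,1]]' --hand '[-0.3,-0.3,-0.3,-0.3,-0.3,-0.3,-0.3,-0.3,-0.3,-0.3,-0.3,-0.3]'

```text
clock: 15.35
tcp_pos: [0.477, -0.1752, 0.1376]
tcp_rot: [[0.972, -0.0, 0.235], [-0.235, 0.0, 0.972], [-0.0, -1.0, 0.0]]
ft_force: [-1.3, -0.6, 0.6]
width: 0.0596
```

step_arm --xyz '[[0,0,-0.2],[0,0,-0.2],[0,0,-0.2],[0,0,-0.2],[0,0,-0.2],[0,0,-0.2],[0,0,0],[0,0,0]]' --turn '[[0,0,1],[0,0,1],[0,0,1],[0,0,1],[0,0,1],[0,0,1],[0,0,0],[0,0,0]]' --hand '[-0.3,-0.3,-0.3,-0.3,-0.3,-0.3,-0.3,-0.3]'

```text
clock: 16.15
tcp_pos: [0.4768, -0.1756, 0.1018]
tcp_rot: [[0.961, -0.0, -0.276], [0.276, 0.0, 0.961], [-0.0, -1.0, 0.0]]
ft_force: [0.3, -0.4, 0.1]
width: 0.0595
```

```bash
python3 look.py w12;python3 - <<'E'
from h import *
im=np.load("w12.npy",allow_pickle=True).item()
print(proj(im,[*r.observe()["tcp_pos"][:2],.014]))
E
```

```text
[ 0.47696455 -0.17588067  0.10202664] [ 0.30379308  0.94900123 -0.67963504] [-0.03548563 -0.08877028  0.0035683 ] 0.05981690996961304 16.053028719995083
(np.float64(260.1363201893364), np.float64(203.48929791518296))
```

View pics/w12.png

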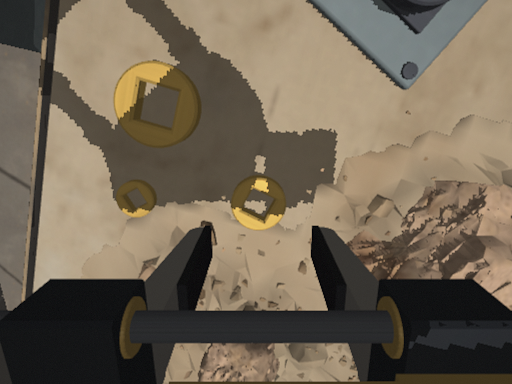

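step_arm --xyz '[[-0.06,0.05,-0.6],[0,0,-0.7],[0,0,-0.6],[0,0,-0.4],[0,0,-0.2],[0,0,-0.1],[0,0,0]]' --turn '[[0,0,0],[0,0,0],[0,0,0],[0,0,0],[0,0,0],[0,0,0],[0,0,0]]' --hand '[-0.3,-0.3,-0.3,-0.3,-0.3,-0.3,-0.3]'

```text
clock: 16.9
tcp_pos: [0.4751, -0.175, 0.024]
tcp_rot: [[0.961, 0.0, -0.277], [0.277, -0.0, 0.961], [0.0, -1.0, -0.0]]
ft_force: [-0.3, 0.8, -0.1]
width: 0.0596
```

```bash
python3 look.py w13
```

```text
[ 0.47531172 -0.17512774  0.02430412] [ 0.11456963 -0.15108576 -0.03229225] [ 0.01291967 -0.06112203 -0.01217015] 0.05981148218512147 16.093654443160307
```

View pics/w13.png

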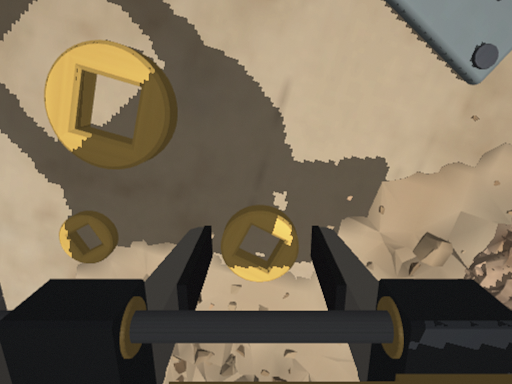

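step_arm --xyz '[[0,0,-0.1],[0,0,0]]' --turn '[[0,0,0],[0,0,0]]' --hand '[-0.3,-0.3]'

```text
clock: 17.15
tcp_pos: [0.475, -0.1749, 0.0209]
tcp_rot: [[0.961, 0.0, -0.277], [0.277, -0.0, 0.961], [0.0, -1.0, -0.0]]
ft_force: [-0.1, 0.1, 0.0]
width: 0.0596
```

step_arm --xyz '[[0,0,0],[0,0,0],[0,0,0],[0,0,0],[0,0,0]]' --turn '[[0,0,0],[0,0,0],[0,0,0],[0,0,0],[0,0,0]]' --hand '[1,1,1,1,1]'

```text
clock: 17.65
tcp_pos: [0.4749, -0.1749, 0.0208]
tcp_rot: [[0.961, 0.0, -0.277], [0.277, -0.0, 0.961], [-0.0, -1.0, -0.0]]
ft_force: [-1.2, -0.7, 2.1]
width: 0.0447
```

```bash
python3 look.py w14;python3 - <<'E'
from h import *
im=np.load("w14.npy",allow_pickle=True).item()
print(proj(im,[*r.observe()["tcp_pos"][:2],.014]))
E
```

```text
[ 0.47487546 -0.17489757  0.02083218] [-0.3043093  -0.1275082   1.98793289] [-0.01778341  0.02615883 -0.03770763] 0.04502791966206181 16.104394318702596
(np.float64(259.3324629872247), np.float64(246.69510378801797))
```

View pics/w14c.png

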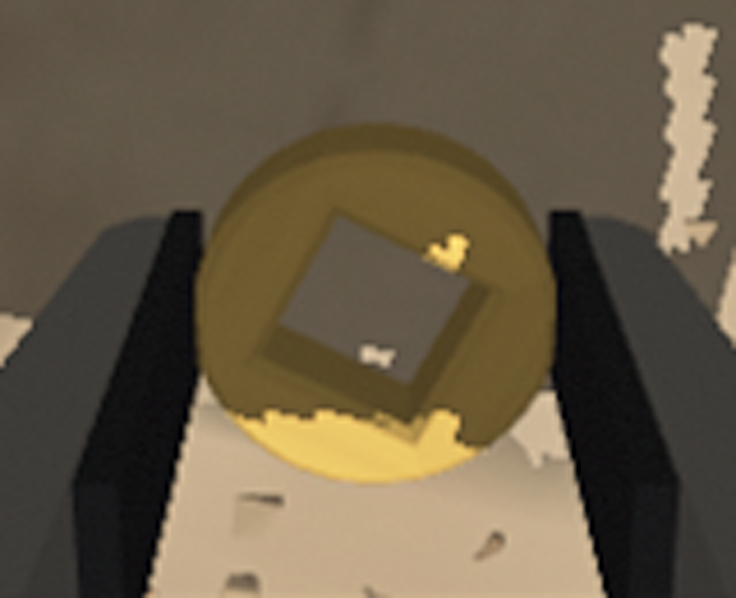

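Run:
```python
from h import *
im=np.load("w14.npy",allow_pickle=True).item()
g=lambda x,y,z:unproj(im,180+(x+.5)/4.6-.5,180+(y+.5)/4.6-.5,z)
for pts,z in (([(335,210),(476,283),(410,384),(278,325)],0),([(335,208),(493,290),(414,440),(257,357)],.014)):
    c=np.array([g(x,y,z) for x,y in pts]); print(c.mean(0))
    for i in range(4):
        d=c[(i+1)%4]-c[i]; print(np.linalg.norm(d),np.degrees(np.arctan2(d[1],d[0]))%90)
```

```text
[ 0.47741858 -0.18013682  0.        ]
0.021590084733617277 76.9974127838559
0.017478837202180793 76.04791414187248
0.020042207878713747 79.77485453205435
0.0184920894046213 80.97204909480399
[ 0.4764748  -0.17681493  0.014     ]
0.0222915616294685 76.94825064190296
0.023043931334584638 81.47775490262445
0.02302075831625198 75.47442639625689
0.02240679218556659 79.7576924172402
```

step_arm --xyz '[[0,0,0.3],[0,0,0.6],[0,0,1],[0,0,1],[0,0,0.5],[0,0,0]]' --turn '[[0,0,0],[0,0,0],[0,0,0],[0,0,0],[0,0,0],[0,0,0]]' --hand '[1,1,1,1,1,1]'

```text
clock: 18.3
tcp_pos: [0.4765, -0.1759, 0.1257]
tcp_rot: [[0.961, 0.005, -0.277], [0.277, -0.003, 0.961], [0.004, -1.0, -0.004]]
ft_force: [0.5, -0.3, -1.7]
width: 0.0446
```

step_arm --xyz '[[0.2,0.5,0],[0.27,0.95,0],[0.27,0.95,0],[0.27,0.95,0],[0.27,0.95,0],[0.27,0.95,0],[0.2,0.6,0],[0.1,0.5,0],[0,0,0],[0,0,0]]' --turn '[[0,0,-0.1],[0,0,-0.1],[0,0,-0.1],[0,0,-0.1],[0,0,-0.1],[0,0,-0.1],[0,0,-0.1],[0,0,-0.1],[0,0,0],[0,0,0]]' --hand '[1,1,1,1,1,1,1,1,1,1]'

```text
clock: 19.3
tcp_pos: [0.5296, 0.0156, 0.1217]
tcp_rot: [[0.978, -0.002, -0.211], [0.211, -0.0, 0.978], [-0.002, -1.0, 0.0]]
ft_force: [0.7, 0.5, -0.2]
width: 0.045
```

```bash
python3 look.py w15
```

```text
[0.52970079 0.01515262 0.1219368 ] [-0.72872417  0.37877276 -2.11399458] [-0.03257395 -0.16445884  0.05953076] 0.0444573339708033 12.099375494585423
```

View pics/w15.png

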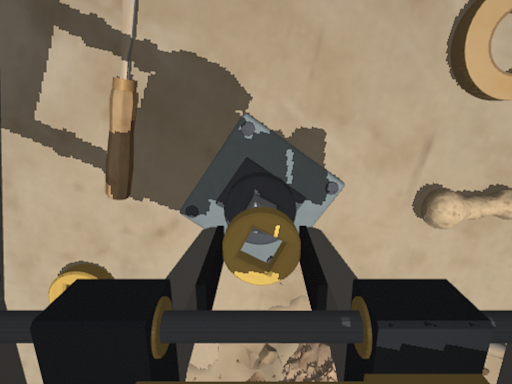

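step_arm --xyz '[[0.06,-0.02,-0.3],[0,0,-0.3],[0,0,-0.2],[0,0,0],[0,0,0]]' --turn '[[0,0,0],[0,0,0],[0,0,0],[0,0,0],[0,0,0]]' --hand '[1,1,1,1,1]'

```text
clock: 19.85
tcp_pos: [0.5319, 0.015, 0.0984]
tcp_rot: [[0.978, -0.001, -0.209], [0.209, 0.0, 0.978], [-0.001, -1.0, 0.0]]
ft_force: [0.0, 0.3, -0.4]
width: 0.0446
```

```bash
python3 look.py w16
```

```text
[0.53222228 0.01497516 0.09877036] [ 0.55193415 -0.53793509 -0.41270943] [ 0.00078602 -0.11018283 -0.00386601] 0.04499384475264196 12.097100731503183
```

View pics/w16c.png

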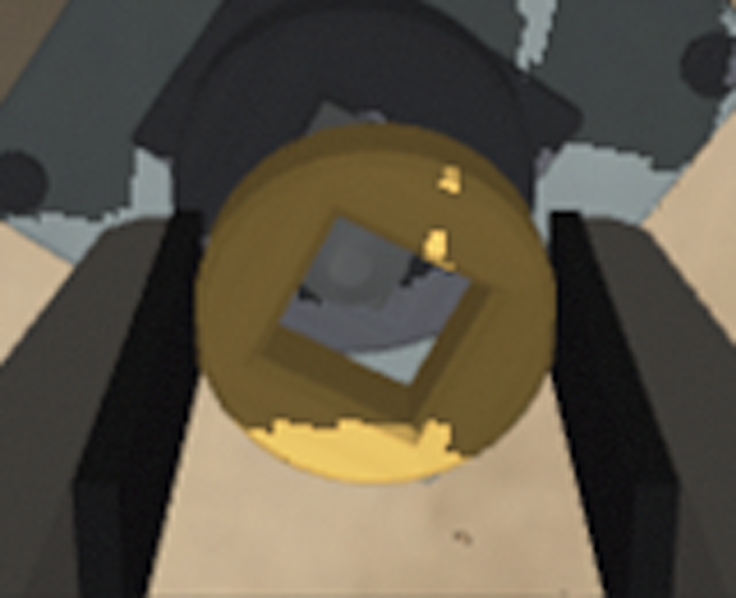

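step_arm --xyz '[[-0.085,0.033,0],[0,0,-0.15],[0,0,0],[0,0,0]]' --turn '[[0,0,0],[0,0,0],[0,0,0],[0,0,0]]' --hand '[1,1,1,1]'

```text
clock: 20.3
tcp_pos: [0.5294, 0.0161, 0.0941]
tcp_rot: [[0.978, -0.0, -0.21], [0.21, 0.0, 0.978], [-0.0, -1.0, 0.0]]
ft_force: [0.0, 0.3, -0.1]
width: 0.0448
```

```bash
python3 look.py w17
```

```text
[0.5295214  0.01611576 0.09415752] [ 0.73760189 -0.56952574 -1.70562732] [-0.07631364 -0.11396792  0.01105104] 0.044945280814151035 12.110000035286951
```

View pics/w17c.png

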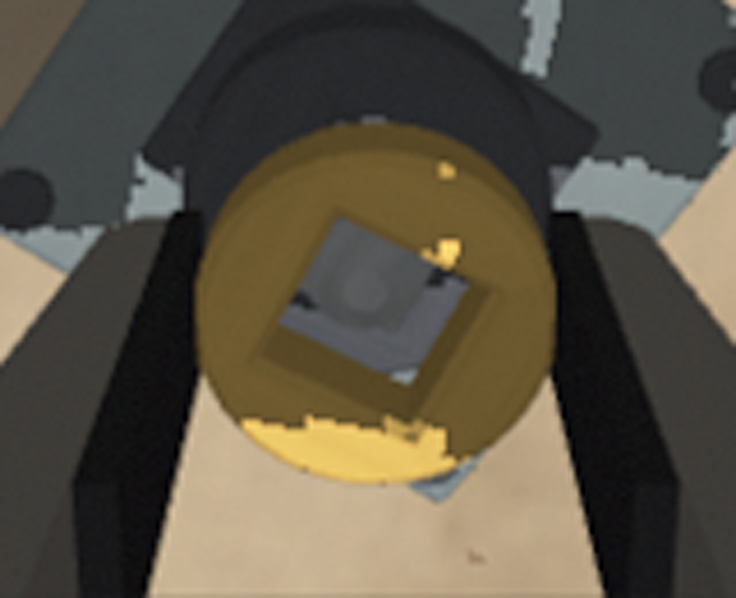

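step_arm --xyz '[[-0.01,0,-0.12],[0,0,-0.12],[0,0,-0.1],[0,0,0],[0,0,0]]' --turn '[[0,0,0],[0,0,0],[0,0,0],[0,0,0],[0,0,0]]' --hand '[1,1,1,1,1]'

```text
clock: 20.85
tcp_pos: [0.5292, 0.0161, 0.0838]
tcp_rot: [[0.978, -0.0, -0.21], [0.21, 0.0, 0.978], [-0.0, -1.0, 0.0]]
ft_force: [0.5, 0.6, -1.4]
width: 0.0446
```

step_arm --xyz '[[0,0,-0.04],[0,0,-0.04],[0,0,0]]' --turn '[[0,0,0],[0,0,0],[0,0,0]]' --hand '[1,1,1]'

```text
clock: 21.15
tcp_pos: [0.5292, 0.0161, 0.0814]
tcp_rot: [[0.978, -0.0, -0.21], [0.21, 0.0, 0.978], [-0.0, -1.0, 0.0]]
ft_force: [-0.4, -0.0, -1.6]
width: 0.0447
```

Underside 60.6 mm, no contact. Slow steps.

step_arm --xyz '[[0,0,-0.03],[0,0,0]]' --turn '[[0,0,0],[0,0,0]]' --hand '[1,1]'

```text
clock: 21.35
tcp_pos: [0.5292, 0.0161, 0.0806]
tcp_rot: [[0.978, -0.0, -0.21], [0.21, 0.0, 0.978], [-0.0, -1.0, 0.0]]
ft_force: [0.0, 0.0, -2.1]
width: 0.0448
```

step_arm --xyz '[[0,0,-0.03],[0,0,0]]' --turn '[[0,0,0],[0,0,0]]' --hand '[1,1]'

```text
clock: 21.55
tcp_pos: [0.5294, 0.0159, 0.0799]
tcp_rot: [[0.978, 0.0, -0.21], [0.21, -0.0, 0.978], [0.0, -1.0, -0.0]]
ft_force: [0.1, 0.2, -0.8]
width: 0.0445
```

step_arm --xyz '[[0,0,-0.02],[0,0,0]]' --turn '[[0,0,0],[0,0,0]]' --hand '[1,1]'

```text
clock: 21.75
tcp_pos: [0.5295, 0.0158, 0.0795]
tcp_rot: [[0.978, 0.0, -0.21], [0.21, -0.001, 0.978], [0.0, -1.0, -0.001]]
ft_force: [-1.8, -1.2, 1.9]
width: 0.0447
```

step_arm --xyz '[[0.02,-0.02,0],[0,0,0]]' --turn '[[0,0,0],[0,0,0]]' --hand '[1,1]'

```text
clock: 21.95
tcp_pos: [0.5299, 0.0154, 0.0792]
tcp_rot: [[0.978, -0.0, -0.21], [0.21, -0.0, 0.978], [-0.0, -1.0, -0.0]]
ft_force: [-1.7, -1.9, 2.6]
width: 0.0447
```

step_arm --xyz '[[0,0,-0.02],[0,0,0]]' --turn '[[0,0,0],[0,0,0]]' --hand '[1,1]'

```text
clock: 22.15
tcp_pos: [0.5299, 0.0154, 0.079]
tcp_rot: [[0.978, -0.0, -0.21], [0.21, -0.0, 0.978], [-0.0, -1.0, -0.0]]
ft_force: [-1.9, -1.1, 4.5]
width: 0.0448
```

step_arm --xyz '[[0,-0.03,0],[0,0,0]]' --turn '[[0,0,0],[0,0,0]]' --hand '[1,1]'

```text
clock: 22.35
tcp_pos: [0.5299, 0.0149, 0.0788]
tcp_rot: [[0.978, 0.0, -0.209], [0.209, 0.001, 0.978], [0.0, -1.0, 0.001]]
ft_force: [-3.0, 1.3, 5.3]
width: 0.0446
```

```bash
python3 look.py w18
```

```text
[0.52989795 0.01492299 0.07882038] [-2.67018403  1.69243309  4.76483902] [0.25066358 0.38043    0.00983341] 0.045136594910040816 12.0953154919208
```

View pics/w18c.png

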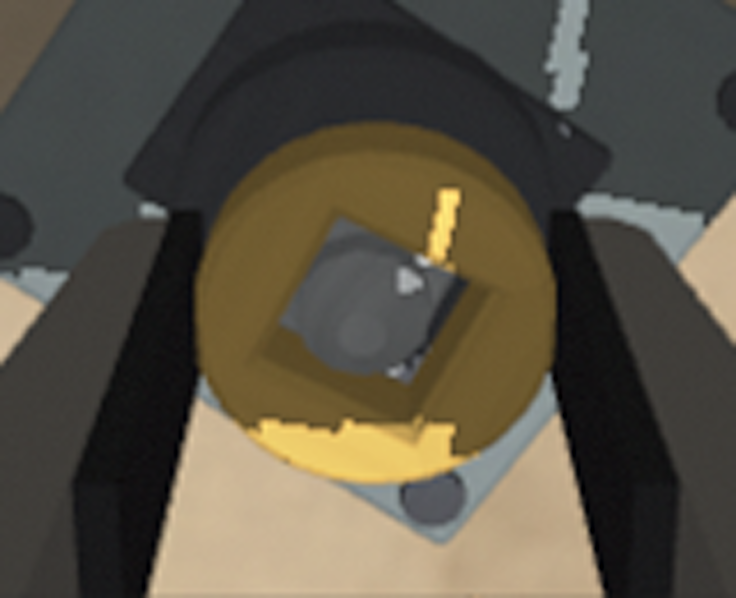

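step_arm --xyz '[[-0.03,0.01,0],[0,0,0]]' --turn '[[0,0,0],[0,0,0]]' --hand '[1,1]'

```text
clock: 22.6
tcp_pos: [0.5288, 0.0149, 0.0781]
tcp_rot: [[0.978, -0.0, -0.21], [0.21, 0.0, 0.978], [-0.0, -1.0, 0.0]]
ft_force: [1.2, 0.0, -1.3]
width: 0.045
```

step_arm --xyz '[[0,0,-0.02],[0,0,0]]' --turn '[[0,0,0],[0,0,0]]' --hand '[1,1]'

```text
clock: 22.8
tcp_pos: [0.5286, 0.0149, 0.0774]
tcp_rot: [[0.978, -0.001, -0.21], [0.21, 0.0, 0.978], [-0.001, -1.0, 0.0]]
ft_force: [-0.9, 0.7, -1.6]
width: 0.0445
```

Freed and dropping freely. Continue down.

step_arm --xyz '[[0,0,-0.03],[0,0,-0.03],[0,0,0]]' --turn '[[0,0,0],[0,0,0],[0,0,0]]' --hand '[1,1,1]'

```text
clock: 23.1
tcp_pos: [0.5288, 0.0149, 0.0759]
tcp_rot: [[0.978, -0.0, -0.21], [0.21, 0.0, 0.978], [-0.0, -1.0, 0.0]]
ft_force: [-0.3, -0.9, -1.1]
width: 0.0445
```

step_arm --xyz '[[0,0,-0.03],[0,0,-0.03],[0,0,0]]' --turn '[[0,0,0],[0,0,0],[0,0,0]]' --hand '[1,1,1]'

```text
clock: 23.4
tcp_pos: [0.5288, 0.0149, 0.0742]
tcp_rot: [[0.978, -0.0, -0.21], [0.21, 0.0, 0.978], [-0.0, -1.0, 0.0]]
ft_force: [-0.4, 0.5, -1.8]
width: 0.0447
```

step_arm --xyz '[[0,0,-0.06],[0,0,-0.06],[0,0,-0.05],[0,0,-0.04],[0,0,0]]' --turn '[[0,0,0],[0,0,0],[0,0,0],[0,0,0],[0,0,0]]' --hand '[1,1,1,1,1]'

```text
clock: 23.9
tcp_pos: [0.5288, 0.0149, 0.0678]
tcp_rot: [[0.978, -0.001, -0.21], [0.21, 0.0, 0.978], [-0.0, -1.0, 0.0]]
ft_force: [0.4, -0.0, -0.8]
width: 0.045
```

step_arm --xyz '[[0,0,-0.03],[0,0,-0.03],[0,0,0]]' --turn '[[0,0,0],[0,0,0],[0,0,0]]' --hand '[1,1,1]'

```text
clock: 24.2
tcp_pos: [0.5289, 0.0149, 0.0662]
tcp_rot: [[0.978, -0.0, -0.21], [0.21, 0.0, 0.978], [-0.0, -1.0, 0.0]]
ft_force: [0.9, -0.6, -0.9]
width: 0.045
```

step_arm --xyz '[[0,0,-0.02],[0,0,-0.02],[0,0,0]]' --turn '[[0,0,0],[0,0,0],[0,0,0]]' --hand '[1,1,1]'

```text
clock: 24.5
tcp_pos: [0.5289, 0.0149, 0.065]
tcp_rot: [[0.978, -0.0, -0.21], [0.21, 0.0, 0.978], [-0.0, -1.0, 0.0]]
ft_force: [-0.2, -0.2, -1.4]
width: 0.0447
```

step_arm --xyz '[[0,0,-0.02],[0,0,0]]' --turn '[[0,0,0],[0,0,0]]' --hand '[1,1]'

```text
clock: 24.7
tcp_pos: [0.529, 0.0148, 0.0648]
tcp_rot: [[0.978, -0.0, -0.21], [0.21, -0.0, 0.978], [-0.0, -1.0, -0.0]]
ft_force: [-2.0, -0.0, 1.9]
width: 0.0448
```

step_arm --xyz '[[0,0,-0.015],[0,0,0]]' --turn '[[0,0,0],[0,0,0]]' --hand '[1,1]'

```text
clock: 24.9
tcp_pos: [0.5291, 0.0148, 0.0648]
tcp_rot: [[0.978, -0.0, -0.21], [0.21, -0.0, 0.978], [-0.0, -1.0, -0.0]]
ft_force: [-2.3, 0.3, 6.6]
width: 0.0448
```

step_arm --xyz '[[0,0,0],[0,0,0],[0,0,0],[0,0,0]]' --turn '[[0,0,0],[0,0,0],[0,0,0],[0,0,0]]' --hand '[-0.2,-0.4,-0.4,-0.4]'

```text
clock: 25.3
tcp_pos: [0.529, 0.0149, 0.0639]
tcp_rot: [[0.978, -0.0, -0.21], [0.21, 0.0, 0.978], [-0.0, -1.0, 0.0]]
ft_force: [0.9, 0.3, 0.1]
width: 0.0644
```

step_arm --xyz '[[0,0,0.3],[0,0,0.8],[0,0,1],[0,0,1],[-0.3,0,0.3],[-0.3,0,0],[0,0,0],[0,0,0]]' --turn '[[0,0,0],[0,0,0],[0,0,0],[0,0,0],[0,0,0],[0,0,0],[0,0,0],[0,0,0]]' --hand '[-0.4,-0.4,-0.4,-0.4,-0.4,-0.4,-0.4,-0.4]'

```text
clock: 26.1
tcp_pos: [0.5102, 0.015, 0.165]
tcp_rot: [[0.978, -0.002, -0.21], [0.21, 0.0, 0.978], [-0.002, -1.0, 0.001]]
ft_force: [-0.5, 0.2, -0.4]
width: 0.0643
```

```bash
python3 look.py w19;python3 - <<'E'
from h import *
save("side","s19",(190,170,310,260),6)
E
```

```text
[0.51031343 0.01498376 0.16498783] [-0.62913713  0.51654337 -0.47078818] [-0.03205001 -0.13711833 -0.06855035] 0.0645375035082622 12.098606642391335
```

View pics/w19.png

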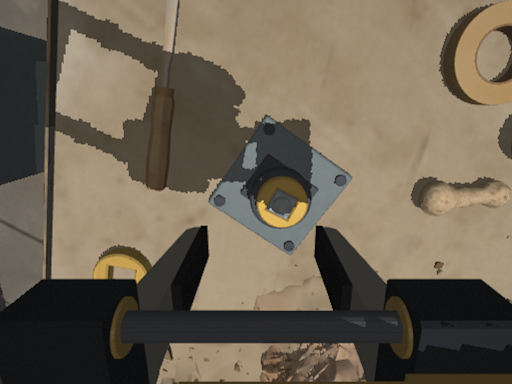

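View pics/s19.png

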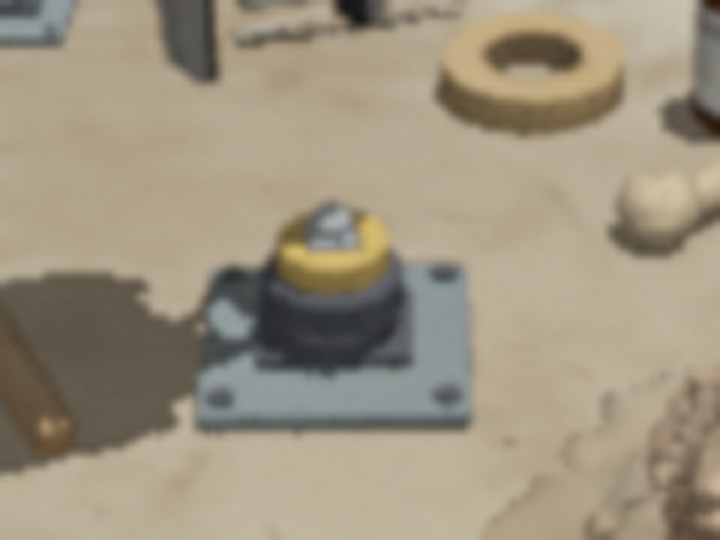

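The crops show the brass spacer flat on the dark one (wrist ≈(281,203); side crop ≈(333,255)). The square shaft top stands a little above the brass, and the bystanders have not moved. I'm handing in.

```bash
python3 -c "
from workcell import r
print(r.sign_off())"
```

```text
the job is handed in; nothing more can be done
None
```

Both spacers are on the larger stand's arbor: the large dark steel one first, then the 46 mm brass one on top. I lined each bore up with the square shaft by camera. Each caught lightly at the shaft's top edge, and small sideways shifts freed it with no extra turning by feel. Each was then lowered home and released.

**Seating:** Contact came at the expected heights, 26 mm for the steel spacer and 44 mm for the brass one. The highest force in the readings after each move while fitting was about 7 N.

**Last check:** The final wrist and side pictures show the spacers stacked flush and the gripper clear. In those pictures the toe bone and chisel look undisturbed. I did not check the tweezers in a close view, but the arm never went near them.

**Disagreements:** The top camera read about 5 mm off the wrist camera in x, so I relied on the wrist camera and contact. The wrist view also showed the brass spacer about 3 mm off line before it was lowered onto the arbor, and I corrected that.

I handed in shortly after clock 26 s of the 70 s allowed. The hand-in reported no verdict.

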